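# Hook the insert plate into the stage frame and clamp it

## Robot

A 7-joint arm with a two-finger parallel gripper is mounted at the origin on the work surface. World frame = base frame: x ahead of the robot, y to its left, z up, the work surface at z = 0. Lengths are in m, angles in rad, forces in N, time in s.
With the tool pointing down it reaches from about 0.425 to 0.875 m from the base axis. Payload 4.7 kg.
Tool frame: the origin (TCP) lies midway between the tips of the shut fingers; the grasp point (between the pads) lies arm.pinch_z behind it (arm.pinch_z is the distance from the TCP to the grasp point, in m); z points along the fingers, y is the line along which they close (so a half turn about z gives the same grasp; the last joint's range is limited). The gripper opens to 85 mm and grips with 20 to 120 N. Pads are 22 mm wide; open, the fingers measure 114 mm over their backs; the gripper's body (76 mm by 85 mm) begins 54 mm behind the grasp point. The pads swing forward as they close: fully open they stand 13 mm farther back than shut.
Start: joints at [-1.106, 0.321, -0.07, 1.45, 0.023, 1.371, -0.057], TCP at [0.283, 0.585, 0.231] pointing down, gripper open.
Joint ranges: [-2.86, 2.86], [-0.3, 2.09], [-1.38, 1.24], [0.06, 2.45], [-1.56, 4.7], [0.09, 2.05], [-2.69, 2.69]. Speed limits (rad/s): [2.57, 2.57, 3.14, 3.14, 3.14, 3.14, 3.14].

## Interface

Orientations are given as a 3x3 rotation matrix whose columns are the frame's x, y, z axes.
In Python, from bench import monitor, read_camera, camera_params, arm, models gives the robot as it stands.
- The arm moves only by the shell command python3 -m handwheel 'ROWS' [FORCE]. ROWS is JSON, a list of rows, each a list of 3 entries, a list of its own where there are three numbers: the shift along the tool's x, y, z in cm, then the turn about the tool's z in rad, then the opening, from 0 (shut) to 1 (fully open). In form: [[[dx, dy, dz], yaw, hand], ...]. A call has 1 to 12 rows; each row shifts and turns the commanded pose from where the row before left it, along the tool's axes as they then stand; what a row does not reach is not made up. A row lasts 1/8 s, in which the tool goes at most 62.5 mm and 10.7 degrees, less where a joint would pass 70% of its speed; a pose out of reach is approached as far as the arm can. A call with a gripper value outside its range is refused whole. The fingers move at their own pace and stop on an object; FORCE is the grip in N (left out, the last holds). Time passes only in rows, so rows that do not move let the fingers close. It gives the time, the measured TCP pose, the force, the opening and the grip force at its end, in the units of the state.
- monitor.observe(): the state, without advancing time (a new reading comes with each control period).
- read_camera(name): name is "scene" or "side" or "wrist"; returns the picture (400x640x3 uint8, blue, green, red); there is no depth.
- camera_params(name): a dict with "intrinsics" (3x3 intrinsics, pixels), "R" (3x3) and "t" (3): a world point X has camera coordinates R X + t. Camera axes: x right, y down, z forward; pixel columns grow to the right and rows downward; lengths in m; the calibration is good to about 2 mm. A picture is of the moment at which its call begins: read the wrist's pose just before it. camera_params takes no time and is no camera call; for the wrist camera it gives the pose at the moment of the call.
- arm.sign_off(): hands the job in; it is judged then, once.
Trained networks look in the newest picture that a camera, given by its name, has taken for a name from the list of things; names that differ only in an ending like _2 or _b are one class to them, and where a whole thing is asked for, a point or a joint stands for the part that bears it (a point fixed in the world has none). Each returns a list of dicts, best first, with "confidence" (0 to 1); they miss things now and then, are a little off and sometimes report something else, mostly with a low value. They report only what shows in the picture. A call takes as long as a camera call. They do not tell look-alikes from the thing itself.
- models.look_for(query, camera): "position" ([x, y, z] in m, in world coordinates, good to about 4 mm: the middle of the surface that is visible of it).
- models.silhouettes(query, camera): "pixels" (400x640 bool, what is visible of it).
- models.spot_point(query, camera): "position" ([x, y, z] in m, in world coordinates, good to about 4 mm: a listed point, or the origin of a listed thing).
The state is a dict: "clock": time; "joints": joint angles; "qvel": joint speeds; "joint_torque": joint torques, N m; "eef_pos": TCP position; "orientation": TCP orientation; "force": force on the tool from outside, world axes, zero at the start; "torque": the same for the moment, N m; "finger_gap": opening from 0.0 (shut) to 1.0 (fully open); "gripper_force": force on a finger pad.
Only numpy, scipy, OpenCV 4.12 (cv2) and the standard library are available. Lean on these libraries where they do the work, as an engineer would, in place of code of your own. Each camera call takes 0.05 s, during which the arm holds its last target. There are 200 camera calls.

## Task

Fit the aluminium insert plate into the dark stage frame: hold it tilted, hook one of its short ends under the fixed steel lip, then lower the other end gently, without letting it drop, until the plate lies flat and fully home in the recess. Then slide the clamp fully towards the plate so that its tongue covers the plate's free end, and leave the other things on the bench where they are.

Things in the scene. Friction and masses are not known exactly. Their poses are not given: they have to be found in the camera images.
- plate: Bare aluminium insert plate, 120 (x) x 100 (y) x 6 mm, about 0.26 kg, flat on the mat at the start. Origin: centre of its underside, z up. An upright grip rib of the same metal crosses its middle: 12 mm thick along x, 50 mm long along y, top 40 mm above the underside (34 above the plate's top face). Same either way round: either short end (x = -60 or +60 mm) may go under the lip.
- plate_end_a (a point): Middle of the plate's short end at its x = -60 mm, half way up the thickness (3 mm above the underside).
- plate_end_b (a point): Middle of the plate's other short end, at its x = +60 mm, half way up the thickness.
- frame: Dark steel stage frame, fixed: x -82 to +124, y +-67.5 mm. Origin: on the bench under the recess centre, z up, x from lip to clamp. Recess 125 x 105 mm (x +-62.5, y +-52.5), floor 24 mm above the bench; rims at +-y and +x rise to 30 mm, flush with a seated plate's top. At the -x end a wall rises to 36 mm and carries the lip.
- frame_seat (a point): Centre of the recess floor (24 mm above the bench); the origin of a seated plate lies here within the 2.5 mm play each way.
- frame_lip (a point): Middle of the lip's lower edge facing the recess (frame x = -50.5, z = 36 mm). The lip is a fixed bright steel bar, x -82 to -50.5, z 36 to 41 mm, full width; it overhangs the recess by 12 mm with a gap 12 mm high above the floor, so the plate cannot be laid in flat from above.
- clamp (a joint): Sliding clamp on the frame's +x rim, m: 0 open, 0.020 closed (end stop); starts at 0 to 0.004; moves along the frame's -x, about 1.5 N friction, stays where left. Aluminium tongue 40 mm wide, z 32 to 39 mm, ends at frame x = 68 mm at 0 and 48 mm at 0.020, then covering the plate's end by about 10 mm. Steel guide bars beside it, 40 mm above the bench, at y 22 to 30 mm each side.
- clamp_post (a point): Top centre of the clamp's black upright round post, 16 mm in diameter, 30 mm tall, top 69 mm above the bench, by which it is pushed or pinched; at frame x = 98 mm when the joint is at 0; moves with the clamp.
- mat: Black rubber mat 150 (x) x 130 (y) x 8 mm, fixed to the bench, where the plate lies at the start. Origin: centre of its underside.
- gauge_block: Bystander: small steel gauge block 35 x 30 x 9 mm. Origin: centre of its underside.
- ring_gauge: Bystander: steel ring, 40 mm outside, 16 mm high. Origin: centre of its underside.
- stepped_part: Bystander: stepped steel workpiece 40 x 30 mm, 26 mm high. Origin: centre of its underside.
- weight: Bystander: brass weight with a knob, 36 mm in diameter, 46 mm high. Origin: centre of its underside.
- driver: Bystander: screwdriver with a black handle, lying flat, about 190 mm long. Origin: on its underside, near mid-length.
- angle_block: Bystander: dark steel angle block 50 x 40 mm, 45 mm high. Origin: centre of its underside.
Things that resemble listed ones, but are neither listed nor needed, are in the scene too. Of the things shaped like the plate, the aluminium one is meant.

How it is judged:
On the way, in this order (a step that is already met when the one before it is completed fails the run):
1. one short end of the plate is under the lip (the middle of the end at least 3.5 mm in behind the lip's edge) while the plate is tilted more than 0.05 rad (((x of plate_end_a in the frame of frame below -0.054 m and z of plate_end_a in the frame of frame between 0.022 and 0.036 m and y of plate_end_a in the frame of frame between -0.01 and 0.01 m) or (x of plate_end_b in the frame of frame below -0.054 m and z of plate_end_b in the frame of frame between 0.022 and 0.036 m and y of plate_end_b in the frame of frame between -0.01 and 0.01 m)) and angle between plate's own z axis and vertical above 0.05 rad).
2. the plate lies flat and home in the recess (x of plate in the frame of frame_seat between -0.004 and 0.004 m and y of plate in the frame of frame_seat between -0.004 and 0.004 m and z of plate in the frame of frame_seat between -0.002 and 0.002 m and angle between plate's own z axis and vertical below 0.03 rad and angle between the x axis of plate and the x axis of frame, either way round below 0.07 rad), for 0.2 s.
At the end, for the whole second after the job is handed in: Plate flat in the recess: origin within 4 mm of the seat point along each level frame axis and 2 mm in height, tilt under 0.03 rad, long axis within 0.07 rad of the frame's x; clamp at 0.016 m or more (closed is 0.020); plate and clamp at rest (all of step 2 and value of joint clamp above 0.016 m and linear speed of plate below 0.01 m/s and velocity of joint clamp between -0.01 and 0.01 m/s); the robot touches nothing.
It fails at once if the plate drops into the frame (it turns faster than 4 rad/s, or moves faster than 0.6 m/s, within 50 mm of the seat) (distance between plate and frame_seat below 0.05 m and (angular speed of plate above 4 rad/s or linear speed of plate above 0.6 m/s)).
It fails at once if a bystander is moved more than 20 mm (distance of any of gauge_block, ring_gauge, stepped_part, weight, driver, angle_block from where it was at the start of the episode above 0.02 m).
It also fails if it takes over 48 s, if anything falls off the work surface, if the arm or the gripper's body presses on something with over 40 N, if the wrist force passes 120 N, or if a joint passes its speed limit or range.

## Working session

There is one attempt and no reset: what is moved stays moved. The work goes in short steps, Python scripts to look and compute and a shell command to move; the robot and the scene stay as the last step left them, time stands still between calls to the robot, and variables do not carry over. Pictures are saved under pics/ and viewed, at most 10 in all, crops included, and the job is handed in when it is done.

```bash
ls; mkdir -p pics; python3 - <<'E'
from bench import monitor, read_camera, camera_params, arm, models
import cv2, numpy as np
np.set_printoptions(precision=4,suppress=True)
s=monitor.observe();print(s['clock'],s['eef_pos'],s['orientation'],s['finger_gap'],arm.pinch_z)
a=read_camera("scene");b=read_camera("side")
cv2.imwrite('pics/a.png',a);cv2.imwrite('pics/b.png',b)
for c in("scene","side"):
  for q in("plate","plate_end_a","plate_end_b","frame_seat","frame_lip","clamp_post","mat","frame"):
    print(c,q,[(np.round(d['position'],4),round(d['confidence'],2)) for d in models.spot_point(q,c)][:4])
E
```

```text
pics
0.0 [0.283  0.5846 0.2302] [[-0.9001  0.4357 -0.0008]
 [ 0.4357  0.9001 -0.0018]
 [-0.0001 -0.002  -1.    ]] 0.9975786847424586 0.0187
scene plate [(array([ 0.2998,  0.2937, -0.0005]), 0.93), (array([ 0.3452, -0.0247,  0.0047]), 0.79), (array([0.4959, 0.1705, 0.0073]), 0.62)]
scene plate_end_a [(array([ 0.3143, -0.0808,  0.0006]), 0.96), (array([0.3679, 0.0305, 0.0022]), 0.84), (array([0.7858, 0.254 , 0.0033]), 0.82), (array([0.2511, 0.3151, 0.0056]), 0.79)]
scene plate_end_b [(array([ 0.3143, -0.0808,  0.0006]), 0.96), (array([0.3679, 0.0305, 0.0022]), 0.84), (array([0.7858, 0.254 , 0.0033]), 0.82), (array([0.2511, 0.3151, 0.0056]), 0.79)]
scene frame_seat [(array([ 0.5376, -0.1903,  0.0254]), 0.65), (array([ 0.4817, -0.189 ,  0.0392]), 0.54)]
scene frame_lip [(array([ 0.4812, -0.191 ,  0.0351]), 0.67)]
scene clamp_post [(array([ 0.4829, -0.1884,  0.0342]), 0.58), (array([ 0.6312, -0.191 ,  0.0688]), 0.55)]
scene mat [(array([ 0.5006,  0.1785, -0.0009]), 0.81)]
scene frame [(array([ 0.5326, -0.1885, -0.0032]), 0.96)]
side plate [(array([ 0.3484, -0.0252, -0.0009]), 0.75), (array([ 0.2998,  0.2897, -0.0021]), 0.73), (array([ 0.7465,  0.2057, -0.0024]), 0.71), (array([0.4956, 0.1727, 0.0094]), 0.61)]
side plate_end_a [(array([0.4431, 0.1897, 0.0127]), 0.97), (array([0.788 , 0.255 , 0.0072]), 0.86), (array([0.3692, 0.0303, 0.0018]), 0.82), (array([0.7072, 0.1599, 0.001 ]), 0.81)]
side plate_end_b [(array([0.4431, 0.1897, 0.0127]), 0.97), (array([0.788 , 0.255 , 0.0072]), 0.86), (array([0.3692, 0.0303, 0.0018]), 0.82), (array([0.7072, 0.1599, 0.001 ]), 0.81)]
side frame_seat [(array([ 0.5336, -0.1923,  0.0259]), 0.66)]
side frame_lip [(array([ 0.4863, -0.1919,  0.036 ]), 0.89)]
side clamp_post [(array([ 0.6325, -0.1897,  0.0657]), 0.75)]
side mat [(array([0.5023, 0.1782, 0.0003]), 0.7), (array([0.552 , 0.1553, 0.0119]), 0.66)]
side frame [(array([ 0.5354, -0.1887, -0.0014]), 0.71)]
```

View pics/a.png

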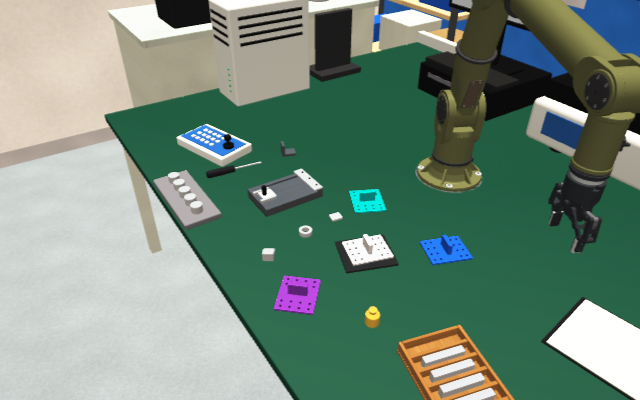

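View pics/b.png

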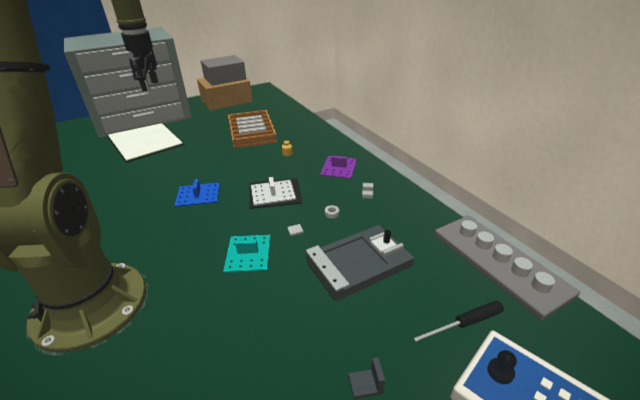

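The first picture shows the aluminium plate on the black mat at about (366,250). The frame is at (287,190), with its lip to the right and the clamp post to the left. The teal, blue and purple plates are look-alikes. The side view agrees: plate at (273,190), lip at (328,268), post at (387,238). I'll move above the plate now.

```bash
python3 -m handwheel '[[[-4.1,-3.1,0],0,1],[[-4.1,-3.1,0],0,1],[[-4.1,-3.1,0],0,1],[[-4.1,-3.1,0],0,1],[[-4.1,-3.1,0],0,1],[[-4.1,-3.1,0],0,1],[[-4.1,-3.1,0],0,1],[[-4.1,-3.1,0],0,1],[[-4.3,-3.1,0],0,1],[[0,0,0],-0.126,1],[[0,0,0],0,1]]'
cat > h.py <<'E'
from bench import monitor, read_camera, camera_params, arm, models
import cv2, numpy as np
np.set_printoptions(precision=4,suppress=True)
def st():
    s=monitor.observe();print(round(s['clock'],2),s['eef_pos'],np.degrees(np.arctan2(s['orientation'][1][1],s['orientation'][0][1])).round(2),np.array(s['force']),round(s['finger_gap'],3),s['gripper_force']);return s
def ray(c,uv,z,p=None):
    p=p or camera_params(c);K,R,t=map(np.array,(p['intrinsics'],p['R'],p['t']))
    d=R.T@np.linalg.inv(K)@np.array([*uv,1.]);o=-R.T@t
    return o+d*(z-o[2])/d[2]
def proj(c,X,p=None):
    p=p or camera_params(c);K,R,t=map(np.array,(p['intrinsics'],p['R'],p['t']))
    q=K@(R@np.array(X)+t);return q[:2]/q[2]
E
python3 - <<'E'
from h import *
import json
st();p=camera_params("wrist");a=read_camera("wrist");cv2.imwrite('pics/c.png',a)
for q in("plate","plate_end_a"):
    print(q,[(np.round(d['position'],4),round(d['confidence'],2)) for d in models.spot_point(q,"wrist")][:4])
for d in models.silhouettes("plate","wrist")[:3]:
    m=d['pixels'].astype(np.uint8);c,_=cv2.findContours(m,0,2);c=max(c,key=cv2.contourArea)
    r=cv2.minAreaRect(c);b=cv2.boxPoints(r);print(d['confidence'],r,[ray("wrist",x,.014,p)[:2] for x in b])
E
```

```text
clock: 2.28
eef_pos: [0.4957, 0.172, 0.2315]
orientation: [[-0.947, 0.321, 0.0], [0.321, 0.947, 0.001], [0.0, 0.001, -1.0]]
force: [-0.0, 0.6, -0.6]
finger_gap: 0.999
gripper_force: 0.0
2.27 [0.4957 0.172  0.2315] 71.26 [-0.03    0.5587 -0.5655] 0.999 0.0
plate [(array([0.7467, 0.2059, 0.0048]), 0.95), (array([0.4973, 0.1719, 0.0073]), 0.77), (array([ 0.3449, -0.0244, -0.0028]), 0.67)]
plate_end_a [(array([ 0.3179, -0.0755, -0.0039]), 0.96), (array([0.3701, 0.0295, 0.0013]), 0.95), (array([0.7063, 0.1641, 0.0049]), 0.79), (array([0.3609, 0.2667, 0.0054]), 0.76)]
0.74 ((366.0, 11.0), (22.0, 96.0), 90.0) [array([0.3305, 0.2287]), array([0.3616, 0.3201]), array([0.3807, 0.3156]), array([0.3489, 0.2224])]
0.66 ((392.46136474609375, 318.60052490234375), (75.95996856689453, 62.67774200439453), 21.037511825561523) [array([0.7362, 0.1324]), array([0.6536, 0.1895]), array([0.7268, 0.2704]), array([0.8182, 0.2176])]
0.61 ((109.86819458007812, 97.00654602050781), (128.52175903320312, 91.64611053466797), 7.46056604385376) [array([ 0.3534, -0.1148]), array([ 0.2777, -0.0473]), array([0.3351, 0.0716]), array([0.4175, 0.0142])]
```

View pics/c.png

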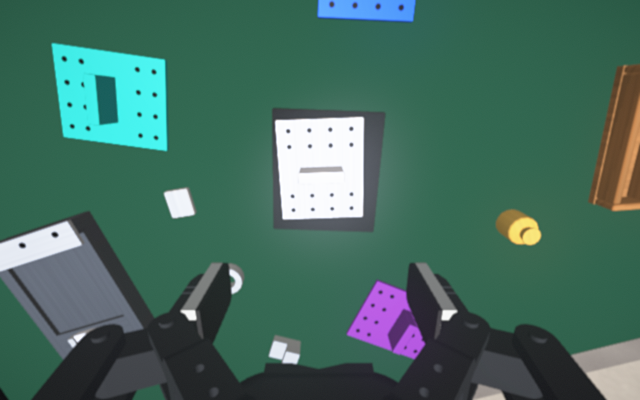

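The wrist view shows the plate on the mat, with corners near (276,118), (363,117), (363,216) and (283,219). Its rib is at (321,175). I'll measure the plate's corners by threshold.

```bash
cat >> h.py <<'E'
def bright_quad(a,roi,th,eps=0.04):
    x0,y0,x1,y1=roi;g=a[y0:y1,x0:x1];hsv=cv2.cvtColor(g,cv2.COLOR_BGR2HSV)
    m=((hsv[...,2]>th)&(hsv[...,1]<60)).astype(np.uint8)
    c,_=cv2.findContours(cv2.morphologyEx(m,cv2.MORPH_CLOSE,np.ones((9,9))),0,1);c=cv2.convexHull(max(c,key=cv2.contourArea))
    q=cv2.approxPolyDP(c,eps*cv2.arcLength(c,True),True)[:,0]
    return q+np.array([x0,y0])
E
python3 - <<'E'
from h import *
p=camera_params("wrist");a=read_camera("wrist")
q=bright_quad(a,(262,100,392,232),150);print(q.tolist())
P=np.array([ray("wrist",x,.014,p)[:2] for x in q]);print(P,P.mean(0))
for i in range(4):
    e=P[(i+1)%4]-P[i];print(np.linalg.norm(e),np.degrees(np.arctan2(e[1],e[0])))
for z in(.04,): print([ray("wrist",u,.048,p)[:2] for u in((299,168),(343,168))])
E
```

```text
[[362, 118], [361, 217], [283, 220], [274, 121]]
[[0.4542 0.2396]
 [0.5688 0.2053]
 [0.5414 0.1116]
 [0.4256 0.1446]] [0.4975 0.1753]
0.1195600346947341 -16.65682373421359
0.09763114696295189 -106.26910667640142
0.12041078950998549 164.0660114357392
0.09914812056495795 73.23886085268599
[array([0.479 , 0.1575]), array([0.4941, 0.2022])]
```

```bash
python3 -m handwheel '[[[0,0.2,4],-0.023,1],[[0,0,5],0,1],[[0,0,5],0,1],[[0,0,4],0,1],[[0,0,2],0,1],[[0,0,1.6],0,1],[[0,0,0],0,1],[[0,0,0],0,0.3],[[0,0,0],0,0.3],[[0,0,0],0,0.3],[[0,0,0],0,0.3]]' 25; python3 -c "
from h import *
st();cv2.imwrite('pics/d.png',read_camera('wrist'))"
```

```text
clock: 3.9
eef_pos: [0.4972, 0.1745, 0.0165]
orientation: [[-0.955, 0.297, 0.002], [0.297, 0.955, 0.001], [-0.001, 0.002, -1.0]]
force: [0.3, -0.7, 5.8]
finger_gap: 0.577
gripper_force: 27.6
3.9 [0.4972 0.1745 0.0165] 72.7 [ 0.2871 -0.7219  5.8075] 0.577 27.606934905052185
```

View pics/d.png

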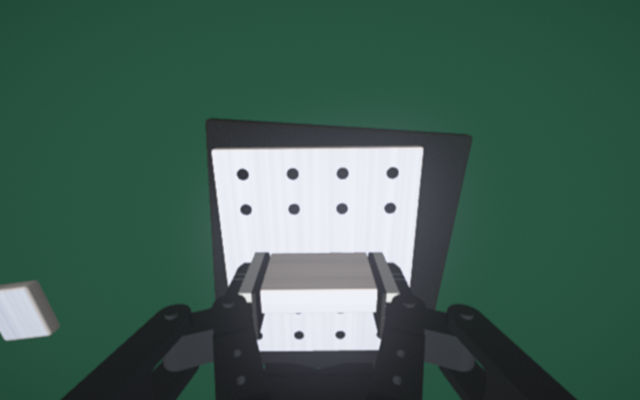

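The wrist view shows the rib pinched across its ends, with the pads around (258,290) and (385,290). The 5.8 N upward force suggests the tips are resting on the plate, so I'll regrip 3 mm higher and lift.

```bash
python3 -m handwheel '[[[0,0,0],0,0.75],[[0,0,-0.3],0,0.75],[[0,0,0],0,0.3],[[0,0,0],0,0.3],[[0,0,0],0,0.3],[[0,0,-1],0,0.3],[[0,0,-3],0,0.3],[[0,0,-5],0,0.3],[[0,0,-5],0,0.3],[[0,0,0],0,0.3]]' 25
python3 - <<'E'
from h import *
st();a=read_camera('side');b=read_camera('scene')
cv2.imwrite('pics/e.png',cv2.resize(np.hstack([a[220:310,290:430],b[160:220,235:335].repeat(1,0)[:,:]][:1]),None,fx=5,fy=5,interpolation=cv2.INTER_CUBIC))
for c in('side','scene'):
  for q in('frame','frame_lip','clamp_post','frame_seat'):
    print(c,q,[(np.round(d['position'],4),round(d['confidence'],2)) for d in models.spot_point(q,c)][:3])
E
```

```text
clock: 5.2
eef_pos: [0.4988, 0.1749, 0.1626]
orientation: [[-0.955, 0.297, 0.007], [0.297, 0.955, 0.003], [-0.006, 0.006, -1.0]]
force: [1.4, 1.5, -3.4]
finger_gap: 0.578
gripper_force: 27.4
5.2 [0.4988 0.1749 0.1626] 72.7 [ 1.4363  1.4824 -3.4048] 0.578 27.356607913970947
side frame [(array([ 0.5343, -0.1886, -0.0021]), 0.7)]
side frame_lip [(array([ 0.4862, -0.1941,  0.0355]), 0.83)]
side clamp_post [(array([ 0.6327, -0.1921,  0.0667]), 0.54), (array([ 0.535 , -0.1872, -0.0018]), 0.48)]
side frame_seat [(array([ 0.5342, -0.1904,  0.0226]), 0.92)]
scene frame [(array([ 0.5349, -0.189 , -0.0029]), 0.66), (array([ 0.6254, -0.4241, -0.0006]), 0.4)]
scene frame_lip [(array([ 0.4796, -0.1918,  0.0352]), 0.83)]
scene clamp_post [(array([ 0.6297, -0.1917,  0.0713]), 0.67), (array([ 0.5989,  0.0059, -0.0007]), 0.37)]
scene frame_seat [(array([ 0.5372, -0.1904,  0.0298]), 0.74)]
```

View pics/e.png

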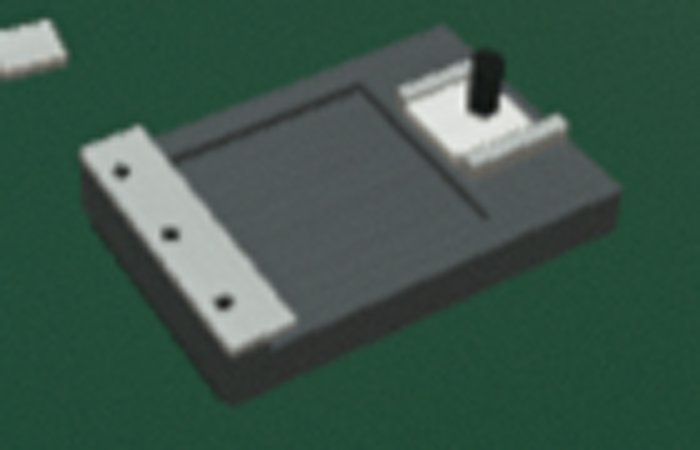

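The enlarged crop shows the frame clearly. The lip's corners are at crop (82,150), (140,127), (297,322) and (235,353), the recess corners at (358,87) and (487,217), and the post top at (487,55). I'll fit the frame pose from these.

```bash
python3 - <<'E'
from h import *
from scipy.optimize import least_squares
M=np.array([[-82,67.5,41],[-50.5,67.5,41],[-50.5,-67.5,41],[-82,-67.5,41],[124,67.5,30],[124,-67.5,30],[62.5,52.5,30],[62.5,-52.5,30]])/1000
U=np.array([[82,150],[140,127],[297,322],[235,353],[443,27],[620,190],[358,87],[487,217]])/5+[290,220]-0.4
p=camera_params('side')
def W(v):
    c,s=np.cos(v[2]),np.sin(v[2]);return M@np.array([[c,s,0],[-s,c,0],[0,0,1]])+[v[0],v[1],0]
f=lambda v:np.ravel([proj('side',X,p) for X in W(v)]-U)
r=least_squares(f,[.535,-.19,0]);print(r.x,np.degrees(r.x[2]),r.fun.reshape(-1,2))
po=ray('side',np.array([487,57])/5+[290,220]-.4,.069,p);print('post',po,(po[:2]-r.x[:2])@[np.cos(r.x[2]),np.sin(r.x[2])])
E
```

```text
[ 0.5316 -0.1937 -0.0041] -0.23514264874657242 [[-0.8831  0.4095]
 [-0.3769  0.2374]
 [ 0.0301  0.0707]
 [-0.7209 -0.118 ]
 [ 0.0274 -0.532 ]
 [ 0.6786 -0.1132]
 [ 0.0728 -0.8784]
 [ 1.205   0.2672]]
post [ 0.6281 -0.1924  0.069 ] 0.09648462560228975
```

```bash
python3 -m handwheel '[[[0,0,0],-0.1,0.3],[[0,0,0],-0.1,0.3],[[0,0,0],-0.098,0.3],[[-0.8,-4.6,0],0,0.3],[[-0.8,-4.6,0],0,0.3],[[-0.8,-4.6,0],0,0.3],[[-0.8,-4.6,0],0,0.3],[[-0.8,-4.6,0],0,0.3],[[-0.8,-4.6,0],0,0.3],[[-0.8,-4.6,1],0,0.3],[[-0.4,-4.4,2],0,0.3]]'; python3 -m handwheel '[[[0,0,2],0,0.3],[[0,0,0],0,0.3],[[0,0,0],0,0.3]]'; python3 -c "
from h import *
st();cv2.imwrite('pics/f.png',read_camera('wrist'))
p=camera_params('wrist')
for X in [(-82,67.5,41),(-50.5,67.5,41),(-50.5,-67.5,41),(-82,-67.5,41)]: print(proj('wrist',[.5335+X[0]/1e3,-.191+X[1]/1e3,.041],p))
"
```

```text
clock: 7.08
eef_pos: [0.556, -0.1937, 0.1288]
orientation: [[-1.0, 0.003, 0.002], [0.003, 1.0, -0.001], [-0.002, -0.001, -1.0]]
force: [0.9, 0.2, -3.3]
finger_gap: 0.577
gripper_force: 27.4
clock: 7.45
eef_pos: [0.5555, -0.1904, 0.1087]
orientation: [[-1.0, 0.001, 0.001], [0.001, 1.0, 0.001], [-0.001, 0.001, -1.0]]
force: [0.2, -0.4, -3.0]
finger_gap: 0.578
gripper_force: 27.6
7.45 [ 0.5555 -0.1904  0.1087] 89.92 [ 0.1958 -0.3964 -3.0384] 0.578 27.62245148420334
[425.2622  58.5282]
[420.0047 111.4455]
[213.2472 112.0116]
[207.5324  59.1587]
```

View pics/f.png

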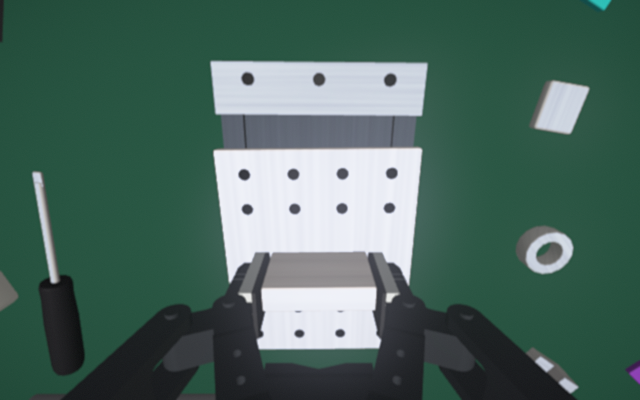

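The wrist view shows the lip's recess-side edge from (215,116) to (422,114), and the plate's leading end from (214,150) to (421,149). The two are parallel and centred on each other. I'll work out the offset from this picture.

```bash
python3 - <<'E'
from h import *
p=camera_params('wrist');s=st()
for uv,z in [((422,114.5),.041),((215.5,116),.041),((421,149),s['eef_pos'][2]-.0055),((214.5,150.5),s['eef_pos'][2]-.0055)]: print(ray('wrist',uv,z,p))
E
```

```text
7.5 [ 0.5558 -0.1906  0.1091] 89.92 [ 0.8342  0.5564 -3.1783] 0.578 27.62926071882248
[ 0.4849 -0.122   0.041 ]
[ 0.4855 -0.2573  0.041 ]
[ 0.4974 -0.141   0.1036]
[ 0.4979 -0.2394  0.1036]
```

```bash
python3 -m handwheel '[[[0,0.05,2.5],0,0.3],[[0,0,2],0,0.3],[[0,0,1],0,0.3],[[0,0,0.2],0,0.3],[[0,0,0.2],0,0.3],[[0,0,0.2],0,0.3],[[0,0,0.1],0,0.3],[[0,0,0],0,0.3]]'; python3 - <<'E'
from h import *
st();a=read_camera('side');b=read_camera('wrist')
cv2.imwrite('pics/g.png',np.hstack([cv2.resize(a[200:310,280:430],None,fx=2.7,fy=2.7,interpolation=cv2.INTER_CUBIC),b[60:357,130:510]]))
E
```

```text
clock: 8.5
eef_pos: [0.555, -0.1918, 0.0479]
orientation: [[-1.0, 0.004, 0.001], [0.004, 1.0, 0.0], [-0.001, 0.0, -1.0]]
force: [-4.7, 1.5, 4.9]
finger_gap: 0.579
gripper_force: 28.8
8.5 [ 0.555  -0.1918  0.0479] 89.77 [-4.6527  1.5034  4.8966] 0.579 28.76646727323532
```

View pics/g.png

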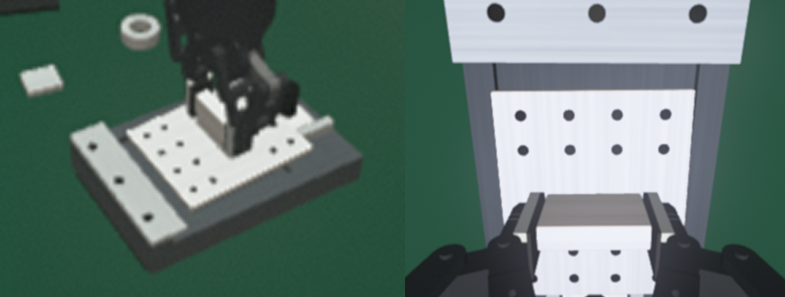

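Left (side view): the plate's +x end rests on the guide bars and its −x end dips towards the recess. Right (wrist view): the leading end is centred between the rims. The tilt is starting, so I'll lower a bit more to get the end under the lip height.

```bash
python3 -m handwheel '[[[0,0.05,0.15],0,0.3],[[0,0.05,0.15],0,0.3],[[0,0,0],0,0.3]]'; python3 - <<'E'
from h import *
s=st();p=camera_params('wrist');b=read_camera('wrist')
cv2.imwrite('pics/h.png',b)
q=bright_quad(b[:,:],(215,142,430,250),150,.03);print(q.tolist())
z=.033
# leading-edge width vs distance -> z of edge
K=np.array(p['intrinsics']);R=np.array(p['R']);t=np.array(p['t'])
print(K[0,0],-R.T@t, R[2])
q=q[np.argsort(q[:,1])][:2];print('edge w',np.linalg.norm(q[0]-q[1]), 'depth',K[0,0]*.1/np.linalg.norm(q[0]-q[1]))
E
```

```text
clock: 8.98
eef_pos: [0.5546, -0.1917, 0.0447]
orientation: [[-1.0, 0.005, 0.0], [0.005, 1.0, -0.001], [-0.0, -0.001, -1.0]]
force: [-5.7, -0.6, 5.0]
finger_gap: 0.579
gripper_force: 29.1
8.97 [ 0.5546 -0.1917  0.0447] 89.73 [-5.6672 -0.5742  4.9758] 0.579 29.078122079372406
[[418, 154], [412, 249], [225, 249], [215, 154]]
308.87907892939717 [ 0.4727 -0.1905  0.1866] [ 0.3214 -0.003  -0.9469]
edge w 203.0 depth 0.1521571817386193
```

```bash
cat >> h.py <<'E'
def blobs(img):
    g=cv2.cvtColor(img,cv2.COLOR_BGR2GRAY)
    m=(g<120).astype(np.uint8);n,l,s,c=cv2.connectedComponentsWithStats(m)
    return np.array([c[i] for i in range(1,n) if 25<s[i][4]<160 and s[i][2]<18 and s[i][3]<18 and 220<c[i][0]<415 and 155<c[i][1]<345])
def tilt(img):
    f=cv2.imread('pics/f.png');A=blobs(f);B=blobs(img);p=camera_params('wrist')
    K,R,t=map(np.array,(p['intrinsics'],p['R'],p['t']))
    z=monitor.observe()['eef_pos'][2]-.0055
    P=[];U=[]
    for a in A:
        d=np.linalg.norm(B-a,axis=1)
        if d.min()<14: P.append(ray('wrist',a,z,p));U.append(B[d.argmin()])
    P=np.array(P);U=np.array(U);ok,rv,tv=cv2.solvePnP(P-P.mean(0),U,K,None,R@np.eye(3) @ np.zeros(3) if 0 else cv2.Rodrigues(R)[0],(R@P.mean(0)+t).reshape(3,1),True)
    Rw=R.T@cv2.Rodrigues(rv)[0]; T=R.T@(tv[:,0]-t)
    r=cv2.projectPoints(P-P.mean(0),rv,tv,K,None)[0][:,0]-U
    tcp=np.array(monitor.observe()['eef_pos'])
    # plate centre underside (initially TCP+(.0019,.0004,-.0115)), and leading end lower corner
    c0=tcp+[.0019,.0004,-.0115]-P.mean(0)
    print('n',len(P),'rms',np.sqrt((r**2).mean()),'rot(world xyz)',cv2.Rodrigues(Rw)[0].ravel(),'centre',T+Rw@c0,'lead low',T+Rw@(c0+[-.06,0,0]),'lead mid',T+Rw@(c0+[-.06,0,.003]))
E
python3 - <<'E'
from h import *
print(len(blobs(cv2.imread('pics/f.png'))));tilt(cv2.imread('pics/f.png'));tilt(cv2.imread('pics/h.png'))
E
```

```text
10
n 10 rms 6.291413575689448e-14 rot(world xyz) [0. 0. 0.] centre [ 0.5565 -0.1913  0.0332] lead low [ 0.4965 -0.1913  0.0332] lead mid [ 0.4965 -0.1913  0.0362]
n 10 rms 0.08388070787384624 rot(world xyz) [ 0.0016 -0.117  -0.004 ] centre [ 0.5594 -0.1913  0.0338] lead low [ 0.4998 -0.191   0.0268] lead mid [ 0.4995 -0.1911  0.0298]
```

View pics/h.png

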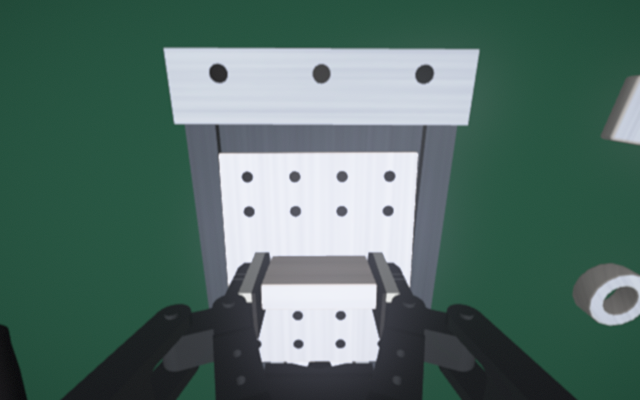

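The wrist picture shows the lip edge at (174–468,124) and the plate end at (219–417,153). The hole fit gives a tilt of 0.117 rad with the leading lower corner at z = 27 mm, which fits the gap. I'll slide it under the lip.

```bash
python3 -m handwheel '[[[0.3,0.1,0.05],0,0.3],[[0.5,0,0],0,0.3],[[0.5,0,0],0,0.3],[[0.4,0,0],0,0.3],[[0.3,0,0],0,0.3],[[0.2,0,0],0,0.3],[[0,0,0],0,0.3]]'; python3 - <<'E'
from h import *
s=st();b=read_camera('wrist');cv2.imwrite('pics/i.png',b);tilt(b)
print(blobs(b).round(0).tolist())
p=camera_params('wrist')
m=bright_quad(b,(130,20,520,200),150,.03).tolist();print(m)
print('proj lip edge',[proj('wrist',[.4852,y,.041],p) for y in(-.122,-.257)])
E
```

```text
clock: 9.9
eef_pos: [0.5321, -0.1893, 0.0423]
orientation: [[-1.0, 0.004, -0.001], [0.004, 1.0, 0.0], [0.001, 0.0, -1.0]]
force: [-0.3, -0.2, -4.0]
finger_gap: 0.579
gripper_force: 28.1
9.9 [ 0.5321 -0.1893  0.0423] 89.78 [-0.2656 -0.1675 -3.9925] 0.579 28.144409358501434
n 10 rms 0.2783745511480273 rot(world xyz) [ 0.0016 -0.1085 -0.0047] centre [ 0.5375 -0.1889  0.0312] lead low [ 0.4778 -0.1886  0.0247] lead mid [ 0.4775 -0.1887  0.0277]
[[247.0, 177.0], [294.0, 177.0], [342.0, 177.0], [389.0, 177.0], [249.0, 211.0], [295.0, 211.0], [341.0, 210.0], [388.0, 210.0], [297.0, 315.0], [340.0, 314.0], [340.0, 343.0], [298.0, 343.0]]
[[164, 104], [467, 111], [457, 173], [415, 199], [221, 199], [174, 171]]
proj lip edge [array([458.361 , 173.3125]), array([174.5439, 174.6944])]
```

The fit puts the leading end about 7 mm behind the lip edge, tilted 0.11 rad. Now I'll lower slowly.

```bash
python3 -m handwheel '[[[0,-0.05,0.1],0,0.3],[[0,0,0.1],0,0.3],[[0,0,0.1],0,0.3],[[0,0,0.1],0,0.3],[[0,0,0.1],0,0.3],[[0,0,0],0,0.3]]'; python3 - <<'E'
from h import *
s=st();b=read_camera('wrist');tilt(b)
E
```

```text
clock: 10.7
eef_pos: [0.5341, -0.19, 0.0386]
orientation: [[-1.0, 0.004, 0.003], [0.004, 1.0, -0.0], [-0.003, -0.0, -1.0]]
force: [1.8, 1.3, 2.9]
finger_gap: 0.583
gripper_force: 28.8
10.7 [ 0.5341 -0.19    0.0386] 89.8 [1.8307 1.3249 2.9096] 0.583 28.837590515613556
n 10 rms 0.16445653665001767 rot(world xyz) [-0.0012 -0.0735 -0.0051] centre [ 0.5379 -0.1896  0.0274] lead low [ 0.4781 -0.1893  0.023 ] lead mid [ 0.4779 -0.1893  0.026 ]
```

```bash
python3 -m handwheel '[[[0.2,0,0.05],0,0.3],[[0,0,0.1],0,0.3],[[0,0,0.1],0,0.3],[[0,0,0.1],0,0.3],[[0,0,0.1],0,0.3],[[0,0,0],0,0.3]]'; python3 - <<'E'
from h import *
s=st();b=read_camera('wrist');tilt(b)
E
```

```text
clock: 11.5
eef_pos: [0.5316, -0.1901, 0.034]
orientation: [[-1.0, 0.004, 0.001], [0.004, 1.0, -0.0], [-0.001, -0.0, -1.0]]
force: [3.3, 0.1, 8.3]
finger_gap: 0.581
gripper_force: 29.6
11.5 [ 0.5316 -0.1901  0.034 ] 89.78 [3.3473 0.0905 8.2552] 0.581 29.626524746418
n 6 rms 0.08913143172269461 rot(world xyz) [ 0.0075 -0.0007 -0.0049] centre [ 0.5332 -0.1896  0.0232] lead low [ 0.4732 -0.1893  0.0232] lead mid [ 0.4732 -0.1893  0.0262]
```

Flat, with 11 N on the floor. I'll release and rise, then check.

```bash
python3 -m handwheel '[[[0,0,0],0,0.7],[[0,0,0],0,0.9],[[0,0,0],0,0.9],[[0,0,-1],0,0.9],[[0,0,-3],0,0.9],[[-3,0,-4],0,0.9],[[-4,0,0],0,0.9],[[0,0,0],0,0.9]]'; python3 - <<'E'
from h import *
s=st();b=read_camera('side');w=read_camera('wrist')
cv2.imwrite('pics/j.png',np.hstack([cv2.resize(b[200:320,280:440],None,fx=2.5,fy=2.5,interpolation=cv2.INTER_CUBIC),cv2.resize(w,None,fx=.625,fy=.75)]))
for q in('plate','clamp_post','clamp'):
  for c in ('side','wrist'): print(c,q,[(np.round(d['position'],4),round(d['confidence'],2)) for d in models.spot_point(q,c)][:4])
E
```

```text
clock: 12.55
eef_pos: [0.6035, -0.1892, 0.1141]
orientation: [[-1.0, 0.001, 0.002], [0.001, 1.0, -0.001], [-0.002, -0.001, -1.0]]
force: [-0.7, -0.2, 0.2]
finger_gap: 0.898
gripper_force: 0.0
12.55 [ 0.6035 -0.1892  0.1141] 89.93 [-0.6676 -0.17    0.2319] 0.898 0.0
side plate [(array([0.7457, 0.207 , 0.0002]), 0.98), (array([ 0.5287, -0.1935,  0.0239]), 0.83), (array([ 0.304 ,  0.291 , -0.0036]), 0.78), (array([ 0.3472, -0.0282, -0.0028]), 0.78)]
wrist plate [(array([ 0.5311, -0.1946,  0.0211]), 0.7)]
side clamp_post [(array([ 0.633 , -0.1905,  0.0667]), 0.79), (array([ 0.4874, -0.1934,  0.0373]), 0.69)]
wrist clamp_post [(array([ 0.6259, -0.1895,  0.0702]), 0.84), (array([ 0.4781, -0.0066,  0.0028]), 0.26)]Traceback (most recent call last):
  File "<stdin>", line 5, in <module>
ValueError: it knows: angle_block, clamp_post, driver, frame, frame_lip, frame_seat, gauge_block, mat, plate, plate_end, ring_gauge, stepped_part, weight
```

View pics/j.png

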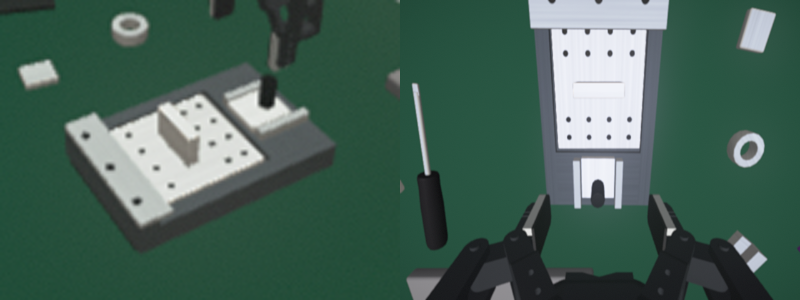

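Both views show the plate seated flat in the recess, up against the lip side. The clamp is open, with its post at wrist-inset (597,190), about world (0.631, −0.190). Next I'll pinch the post and push it in.

```bash
python3 -m handwheel '[[[-2.7,0,0],0,0.7],[[0,0,3],0,0.7],[[0,0,2.5],0,0.7],[[0,0,1.1],0,0.7],[[0,0,0],0,0],[[0,0,0],0,0],[[0,0,0],0,0],[[0,0,0],0,0],[[0,0,0],0,0]]' 30
```

```text
clock: 13.98
eef_pos: [0.6287, -0.1915, 0.0488]
orientation: [[-1.0, 0.004, 0.002], [0.004, 1.0, -0.001], [-0.002, -0.001, -1.0]]
force: [-0.8, -2.5, 5.5]
finger_gap: 0.175
gripper_force: 30.2
```

```bash
python3 -m handwheel '[[[0.4,0,0],0,0],[[0.5,0,0],0,0],[[0.5,0,0],0,0],[[0.4,0,0],0,0],[[0.2,0,0],0,0],[[0.1,0,0],0,0],[[0.1,0,0],0,0],[[0,0,0],0,0]]'
```

```text
clock: 14.98
eef_pos: [0.6109, -0.1914, 0.0489]
orientation: [[-1.0, 0.004, 0.011], [0.003, 1.0, -0.004], [-0.011, -0.003, -1.0]]
force: [11.7, -5.7, -2.0]
finger_gap: 0.179
gripper_force: 29.6
```

```bash
python3 -m handwheel '[[[-0.15,0,0],0,0.1],[[0,0,0],0,0.6],[[0,0,0],0,0.7],[[0,0,0],0,0.7],[[0,0,-3],0,0.7],[[0,0,-5],0,0.7],[[0,0,-5],0,0.7],[[0,0,0],0,0.7]]'; python3 - <<'E'
from h import *
s=st();b=read_camera('side');w=read_camera('wrist')
cv2.imwrite('pics/k.png',np.hstack([cv2.resize(b[200:320,280:440],None,fx=2.5,fy=2.5,interpolation=cv2.INTER_CUBIC),cv2.resize(w,None,fx=.625,fy=.75)]))
for c in ('side','wrist'): print(c,[(np.round(d['position'],4),round(d['confidence'],2)) for d in models.spot_point('clamp_post',c)][:2])
E
```

```text
clock: 15.98
eef_pos: [0.6098, -0.1911, 0.1822]
orientation: [[-1.0, 0.004, 0.008], [0.004, 1.0, -0.001], [-0.008, -0.001, -1.0]]
force: [0.1, -0.1, -0.6]
finger_gap: 0.7
gripper_force: 0.0
15.97 [ 0.6098 -0.1911  0.1822] 89.78 [ 0.0736 -0.0814 -0.5605] 0.7 0.0
side [(array([ 0.6157, -0.1925,  0.0634]), 0.59)]
wrist [(array([ 0.6099, -0.1887,  0.0716]), 0.64)]
```

View pics/k.png

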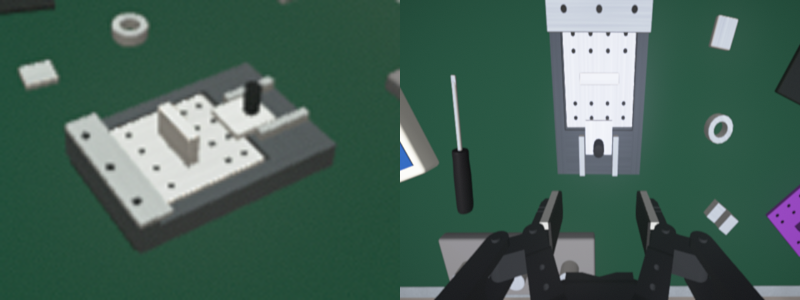

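Both views show the tongue over the plate's free end, with the tip at inset row 120 and the plate end at row 127. I'll check the overlap numerically before handing in.

```bash
python3 - <<'E'
from h import *
p=camera_params('wrist');w=read_camera('wrist')
g=cv2.cvtColor(w,cv2.COLOR_BGR2GRAY)
print(g[150:182,300:318:1].mean(1).round().tolist());print(g[150:182,280:294].mean(1).round().tolist())
for v in (159,160,161): print(v,ray('wrist',(318,v),.039,p))
for v in (168,169,170): print(v,ray('wrist',(285,v),.030,p))
E
```

```text
[238.0, 238.0, 238.0, 238.0, 238.0, 238.0, 238.0, 236.0, 224.0, 203.0, 190.0, 191.0, 195.0, 192.0, 187.0, 218.0, 239.0, 243.0, 243.0, 243.0, 243.0, 243.0, 243.0, 243.0, 243.0, 243.0, 243.0, 243.0, 242.0, 242.0, 242.0, 242.0]
[237.0, 237.0, 237.0, 237.0, 237.0, 238.0, 237.0, 235.0, 228.0, 216.0, 209.0, 208.0, 211.0, 221.0, 232.0, 237.0, 238.0, 237.0, 237.0, 237.0, 238.0, 237.0, 228.0, 183.0, 129.0, 103.0, 94.0, 88.0, 97.0, 107.0, 109.0, 108.0]
159 [ 0.5772 -0.1892  0.039 ]
160 [ 0.5781 -0.1892  0.039 ]
161 [ 0.579  -0.1892  0.039 ]
168 [ 0.5873 -0.2205  0.03  ]
169 [ 0.5883 -0.2206  0.03  ]
170 [ 0.5892 -0.2206  0.03  ]
```

```bash
python3 -c "
from bench import arm
print(arm.sign_off())"
```

```text
the job is handed in; nothing more can be done
None
```

The job is handed in, with no verdict shown: the plate was hooked under the lip, lowered flat into the recess, and the clamp closed so its tongue covers the free end by about 9.5 mm; I knowingly touched no bystander.

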